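# Hang the blue lift-off door on its hinge pins

## Task

Take the blue cabinet door out of the slotted wooden rack and hang it on the half-built steel frame: bring it in upright above the two brass hinge pins and lower it gently, without dropping it, so that both knuckles go down over their pins together until the door is fully home; then let go. Any angle of swing will do. Leave the bare aluminium panel standing in its slot.

Things in the scene. Friction and masses are not known exactly. Their poses are not given: they have to be found in the camera images.
- door: Blue upright panel 140 x 10 x 160 mm high (all in mm), 0.3-0.65 kg. Origin: on the axis of its two steel knuckles (upright tubes, 35 outside, 26 bore, 22 high, at z 0 and 110), at the lower one's underside. z up; panel spans x -32 to -172, z -15 to 145, is 10 thick in y; black knob 11 out of the +y face at x -155, z 65. Centre of mass near mid-panel. Starts in a rack slot, origin 27 above the table.
- blank: Bystander: bare aluminium panel 140 x 10 x 100 mm high, no knuckles, in the other slot of the wooden rack, parallel to the door, 90 away in y. Origin placed as the door's: 32 beyond an upright edge, 15 above the underside; panel along -x. Slot rails (both slots) reach 42 above the table, 37 wide over each slot; top of this panel 112 above the table. Panels come out straight up.
- frame: Fixed half-built steel frame (mm). Origin: on the table under the hinge axis, z up. Grey hinge post 30 x 30, 170 high, centred at y -45, carries two brackets 8 thick, 22 wide, out to y +14, tops 45 and 155 above the table, one brass pin on each, at x = y = 0. Sill 25 high at y -45 runs to x -260; the rest of the frame lies beyond at -y, 60 high at most. Closed, the door extends along -x.
- pin_top (a point): Point of the upper brass pin, on the hinge axis, 185 mm above the table; the lower pin's point is 110 below. Pins: 30 high, 20 across at the foot, tapering to 5. Bring the door in level from the free +y side of the frame, origin 80 to 120 above the table: lower knuckle over the lower pin but under the upper bracket. Fully home its origin is 45 above the table, with some mm of play, swinging freely.
Things that resemble listed ones, but are neither listed nor needed, are in the scene too. Leave any red look-alike of the door alone.

How it is judged:
At the end, for the whole second after the job is handed in: The blue door hangs at rest, released, both knuckles down over their pins: its origin within 10 mm of the hinge axis, 38 to 55 mm above the table (45 when home), upright within 8 degrees, at any angle of swing; the aluminium panel stands within 30 mm of where it started (horizontal distance between door and frame below 0.01 m and height (world z) of door between 0.038 and 0.055 m and angle between door's own z axis and vertical below 0.14 rad and linear speed of door below 0.05 m/s and angular speed of door below 0.3 rad/s and distance of blank from where it was at the start of the episode below 0.03 m and angle between blank's own z axis and vertical below 0.2 rad); the robot touches nothing.
It fails at once if the door is dropped onto the pins (faster than 0.6 m/s within 30 mm of the hinge axis) (horizontal distance between door and frame below 0.03 m and linear speed of door above 0.6 m/s).
It fails at once if the aluminium panel is pulled out or knocked over (distance of blank from where it was at the start of the episode above 0.05 m or angle between blank's own z axis and vertical above 0.35 rad).
It also fails if it takes over 45 s, if anything falls off the work surface, if the arm or the gripper's body presses on something with over 40 N, if the wrist force passes 120 N, or if a joint passes its speed limit or range.

## Robot

A 6-joint arm with a two-finger parallel gripper is mounted at the origin on the work surface. World frame = base frame: x ahead of the robot, y to its left, z up, the work surface at z = 0. Lengths are in m, angles in rad, forces in N, time in s.
With the tool pointing down it reaches from about 0.35 to 0.85 m from the base axis. Payload 8.1 kg.
Tool frame: the origin (TCP) lies at the centre of the arm's flange, where the gripper is bolted on; the fingertips stand 186 mm ahead of it and the grasp point (between the pads) lies 167 mm ahead of it (robot.grasp_offset is the distance from the TCP to the grasp point, in m); z points along the fingers, y is the line along which they close (so a half turn about z gives the same grasp; the last joint's range is limited). The gripper opens to 93 mm and grips with 3 to 60 N. Pads are 15 mm wide; open, the fingers measure 128 mm over their backs; the gripper's body (75 mm by 188 mm) begins 65 mm behind the grasp point.
Start: joints at [1.219, 0.13, 1.488, -0, 1.523, -0.085], TCP at [0.158, 0.579, 0.405] pointing down, gripper open.
Joint ranges: [-2.96, 2.96], [-0.89, 2.26], [0.02, 2.5], [-1.34, 4.48], [0, 2.73], [-2.66, 2.66]. Speed limits (rad/s): [2.39, 2.39, 2.79, 3.14, 3.14, 3.14].

## Interface

Orientations are given as a rotation vector (axis times angle).
In Python, from plant import robot gives the robot as it stands.
- The arm moves only by the tool drive_tool, never from a script. Its argument "moves" is one flat list of numbers, 7 for each row, row after row: the finger opening in mm, from 0 to 93, then the shift along the tool's x, y, z in mm, then the turn, a rotation vector about the tool's x, y, z in degrees. A call has 1 to 8 rows; each row shifts and turns the commanded pose from where the row before left it, along the tool's axes as they then stand; what a row does not reach is not made up. A row lasts 1/10 s, in which the tool goes at most 50 mm and 8.59 degrees, less where a joint would pass 70% of its speed; a pose out of reach is approached as far as the arm can. A call is refused whole if a number of a shift passes 50 or a number of a turn 8.59, either way. A call with a gripper value outside its range is refused whole. The fingers move at their own pace and stop on an object; "grip_force" is the grip in N (left out, the last holds). Time passes only in rows, so rows that do not move let the fingers close. It gives the time, the measured TCP pose, the force, the opening and the grip force at its end, in the units of the state.
- robot.read_state(): the state, without advancing time (a new reading comes with each control period).
- robot.read_camera(name): name is "scene" or "side" or "wrist"; returns a dict with "color" (400x640x3 uint8, red, green, blue), "depth" (400x640 float32, m along the optical axis (not along the pixel's ray), 0 where there is no reading), "mtx" (3x3 intrinsics, pixels), "R" (3x3) and "t" (3): a world point X has camera coordinates R X + t. Camera axes: x right, y down, z forward; pixel columns grow to the right and rows downward; lengths in m; the calibration is good to about 2 mm. The wrist camera is an equidistant fisheye: a pixel r from the principal point sees the ray r / f radians off the axis. A picture is of the moment at which its call begins.
- robot.close_job(): hands the job in; it is judged then, once.
The state is a dict: "t": time; "q": joint angles; "dq": joint speeds; "joint_torque": joint torques, N m; "tool_pos": TCP position; "orientation": TCP orientation; "force": force on the tool from outside, world axes, zero at the start; "wrist_torque": the same for the moment, N m; "opening": finger opening in m; "gripper_force": force on a finger pad.
Only numpy, scipy, OpenCV 4.12 (cv2) and the standard library are available. Lean on these libraries where they do the work, as an engineer would, in place of code of your own. Each camera call takes 0.05 s, during which the arm holds its last target. There are 200 camera calls.

## Working session

There is one attempt and no reset: what is moved stays moved. The work goes in short steps, Python scripts to look and compute and a tool call to move; the robot and the scene stay as the last step left them, time stands still between calls to the robot, and variables do not carry over. Pictures are saved under pics/ and viewed, at most 10 in all, crops included, and the job is handed in when it is done.

Besides the shell and the picture viewer there is one more tool, called after "Emit:" as name(argument=value, ...), one argument or row to a line, values as JSON. drive_tool: Moves the arm, as the interface text tells. Its arguments: {"type":"object","properties":{"moves":{"type":"array","items":{"type":"number"}},"grip_force":{"type":"number"}},"required":["moves"]}

```bash
mkdir -p pics
cat > h.py <<'E'
import numpy as np, cv2, sys
from plant import robot
from scipy.spatial.transform import Rotation as Ro
def cam(n):
    c=robot.read_camera(n); np.savez(f'{n}.npz',**c); return c
def pts(c):
    d=c['depth']; v,u=np.mgrid[:400,:640]; K=c['mtx']
    P=np.stack([(u-K[0,2])/K[0,0]*d,(v-K[1,2])/K[1,1]*d,d],-1)
    W=(P-c['t'])@c['R']; W[d==0]=np.nan; return W
def save(n,im): cv2.imwrite(f'pics/{n}.png',im[:,:,::-1])
E
python3 - <<'E'
from h import *
for n in ['scene','side']:
    c=cam(n); save(n+'0',c['color']); print(n,-c['R'].T@c['t'],c['R'][2])
print(robot.read_state())
E
```

```text
scene [0.95644084 0.43945403 0.99207802] [-0.40530982 -0.35805084 -0.84114419]
side [ 0.08824936 -0.53884594  0.59445116] [ 0.5128913   0.6870052  -0.51474884]
{'t': 0.1, 'q': array([ 1.21865049e+00,  1.31116090e-01,  1.48915645e+00, -6.09183701e-06,
        1.52302534e+00, -8.54124983e-02]), 'dq': array([ 0.00092098, -0.00304596, -0.0009341 ,  0.00012104, -0.00101052,
       -0.00022537]), 'joint_torque': array([ 1.71097214e-03, -5.61339355e+01, -4.93096304e+01,  7.70655507e-02,
        2.91673554e-02, -9.15745636e-05]), 'tool_pos': array([0.15806507, 0.57859327, 0.40378155]), 'orientation': array([-4.17693775e-01, -3.11333286e+00,  2.61649343e-03]), 'force': array([ 0.46458918,  0.65703908, -0.15457702]), 'wrist_torque': array([ 0.02553502, -0.0444116 ,  0.01022338]), 'gripper_force': 0.0, 'opening': 0.09321209501036902}
```

View pics/scene0.png

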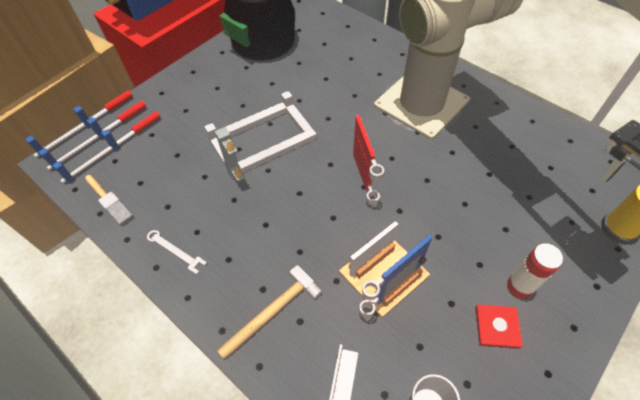

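View pics/side0.png

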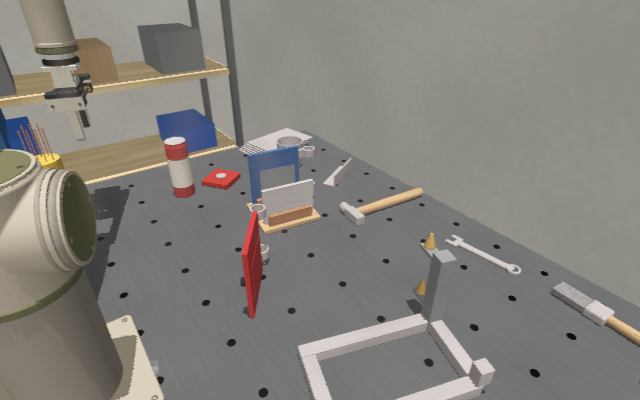

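Candidates in the scene view: the blue door at (405,265) in the rack, the red look-alike at (365,155), and the bare panel at (375,245). I choose the blue one. The frame's pins are at (230,145) and (238,172).

Run:
```python
from h import *
C={n:dict(np.load(n+'.npz')) for n in ['scene','side']}
a=C['scene']['color'][210:330,320:450]; b=C['side']['color'][130:240,230:330]; f=C['scene']['color'][90:190,200:330]; g=C['side']['color'][215:305,400:480]
r=lambda i:cv2.resize(i,(400,300),interpolation=cv2.INTER_CUBIC)
save('crop1',np.vstack([np.hstack([r(a),r(b)]),np.hstack([r(f),r(g)])]))
for n,c in C.items():
    W=pts(c); hsv=cv2.cvtColor(c['color'],cv2.COLOR_RGB2HSV); h,s,v=cv2.split(hsv)
    reg=(W[...,0]>.3)&(W[...,0]<.9)&(abs(W[...,1])<.6)&(W[...,2]>.01)&(W[...,2]<.25)
    m=reg&(h>105)&(h<125)&(s>130)
    k,l,st,ce=cv2.connectedComponentsWithStats(m.astype(np.uint8))
    for i in range(1,k):
        if st[i,4]>60:
            Q=W[l==i]; print(n,'blue',st[i],Q.min(0).round(3),Q.max(0).round(3)); 
            q=Q[:,:2]-np.median(Q[:,:2],0); U,S,V=np.linalg.svd(q,full_matrices=False); print(np.median(Q,0).round(3),V[0],np.percentile(q@V[0],[1,99]),np.percentile(q@V[1],[2,50,98]))
            for z in [.06,.1,.14,.16,.17]:
                z_=Q[abs(Q[:,2]-z)<.01]
                if len(z_)>5: print(z,z_[:,:2].mean(0).round(3),len(z_))
    m=reg&(h>8)&(h<28)&(s>90)
    k,l,st,ce=cv2.connectedComponentsWithStats(m.astype(np.uint8))
    for i in range(1,k):
        if 15<st[i,4]: Q=W[l==i]; print(n,'brass',st[i],np.nanmedian(Q,0).round(3),'min',np.nanmin(Q,0).round(3),np.nanmax(Q,0).round(3))
```

```text
scene blue [396 236  35  30 117] [0.483 0.294 0.168] [0.583 0.312 0.175]
[0.523 0.304 0.172] [ 0.98880521 -0.14921213] [-0.0390497   0.05788104] [-3.19408896e-03  2.91862849e-06  3.26769093e-03]
0.16 [0.513 0.304] 6
0.17 [0.525 0.304] 117
scene brass [227 140   7  11  53] [ 0.586 -0.199  0.169] min [ 0.576 -0.205  0.158] [ 0.593 -0.193  0.187]
scene brass [235 168   7  10  46] [ 0.585 -0.199  0.06 ] min [ 0.578 -0.206  0.047] [ 0.593 -0.192  0.078]
scene brass [ 85 175  22  22 179] [ 0.849 -0.492  0.019] min [ 0.838 -0.539  0.012] [ 0.859 -0.444  0.025]
scene brass [339 241  66  54 849] [0.56  0.226 0.015] min [0.458 0.169 0.01 ] [0.666 0.274 0.151]
scene brass [376 266  54  50 750] [0.56  0.315 0.016] min [0.473 0.29  0.01 ] [0.633 0.339 0.048]
scene brass [228 282  75  67 975] [0.808 0.116 0.024] min [0.699 0.094 0.011] [0.9   0.135 0.032]
scene brass [366 286  10   7  46] [0.601 0.258 0.013] min [0.591 0.245 0.01 ] [0.645 0.286 0.14 ]
side brass [361 194  56  19 149] [0.786 0.103 0.015] min [0.705 0.09  0.01 ] [0.899 0.115 0.021]
side brass [257 198   5   5  19] [0.488 0.292 0.04 ] min [0.463 0.222 0.034] [0.498 0.298 0.089]
side brass [268 205  45  22 518] [0.528 0.194 0.029] min [0.469 0.18  0.01 ] [0.6   0.209 0.044]
side brass [424 233  11  17 125] [ 0.575 -0.206  0.167] min [ 0.569 -0.213  0.156] [ 0.586 -0.197  0.186]
side brass [416 280  10  15  99] [ 0.575 -0.206  0.058] min [ 0.555 -0.229  0.045] [ 0.584 -0.198  0.085]
side brass [607 318  33  25 179] [ 0.838 -0.476  0.015] min [ 0.832 -0.502  0.01 ] [ 0.844 -0.447  0.021]
```

View pics/crop1.png

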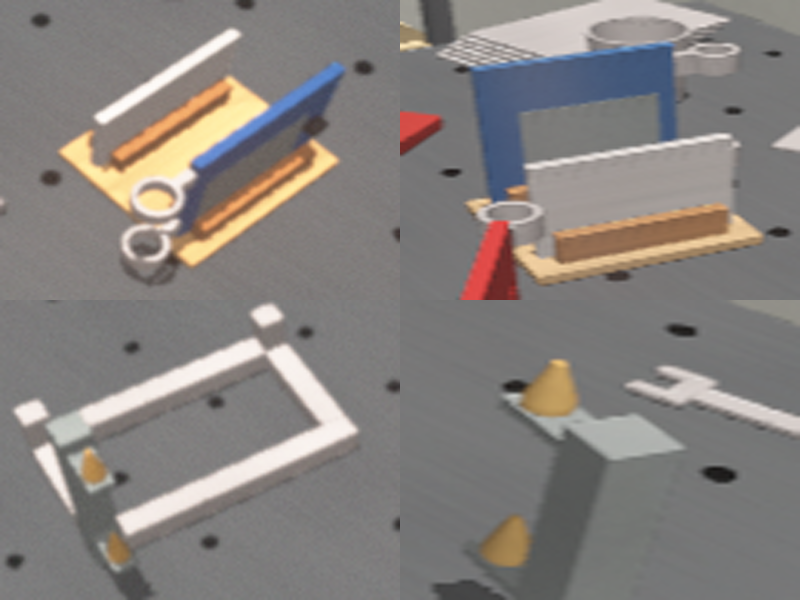

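The crop shows the blue door, with a grey inlay and its knob on the near face at about (423,260). Its two knuckles are at the lower-left end, upper one at (371,289) and lower one at (367,309). The aluminium panel stands beside it. The brass pins are on brackets of the grey post.

```bash
cat >> h.py <<'E'
def plane_px(c,px,z):
    "pixel -> world at height z"
    px=np.atleast_2d(px).astype(float); K=c['mtx']
    r=np.c_[(px-K[[0,1],[2,2]])/K[[0,1],[0,1]],np.ones(len(px))]@c['R']; o=-c['R'].T@c['t']
    return o+r*((z-o[2])/r[:,2])[:,None]
E
python3 - <<'E'
from h import *
c=dict(np.load('scene.npz')); s=dict(np.load('side.npz'))
X=130/400;Y=120/300
f=lambda u,v:(320+u*X-.5,210+v*Y-.5)
print('door top near edge L, far R',plane_px(c,[f(200,165),f(340,68)],.172).round(3))
print('upper knuckle centre top',plane_px(c,f(157,194),.159).round(3),'lower',plane_px(c,f(146,242),.049).round(3))
print('blank top',plane_px(c,[f(104,122),f(235,34)],.112).round(3))
X2=130/400;Y2=1/3
g=lambda u,v:(200+u*X2-.5,90+(v-300)*Y2-.5)
print('post top',plane_px(c,g(72,430),.17).round(3),'pin tops',plane_px(c,g(89,450),.185).round(3),plane_px(c,g(115,533),.075).round(3))
k=lambda u,v:(400+(u-400)*.2-.5,215+(v-300)*.3-.5)
print('side pins',plane_px(s,k(559,362),.185).round(3),plane_px(s,k(516,517),.075).round(3),'post',plane_px(s,k(625,437),.17).round(3))
W=pts(c)
hsv=cv2.cvtColor(c['color'],cv2.COLOR_RGB2HSV)
reg=(abs(W[...,0]-.58)<.15)&(abs(W[...,1]+.25)<.15)
P=W[reg&(W[...,2]>.165)&(W[...,2]<.175)]; print('post top pts',len(P),P.mean(0),P.min(0),P.max(0))
for nm,w in [('c',W),('s',pts(s))]:
  reg=(w[...,0]>.25)&(w[...,0]<.75)&(w[...,1]>-.45)&(w[...,1]<.0)&(w[...,2]>.02)&(w[...,2]<.028)
  P=w[reg][:,:2].astype(np.float32); r=cv2.minAreaRect(P); print(nm,'sill',len(P),r)
  reg=(w[...,0]>.3)&(w[...,0]<.8)&(w[...,1]>.2)&(w[...,1]<.4)&(w[...,2]>.165)&(w[...,2]<.18)
  P=w[reg]; print('doortop',cv2.minAreaRect(P[:,:2].astype(np.float32)),np.median(P[:,2]))
h,S,_=cv2.split(hsv); m=((h<6)|(h>174))&(S>150)&(W[...,2]>.02)&(W[...,0]>.2)&(W[...,0]<.75)&(W[...,1]<.25)&(W[...,1]>-.2)
print('red',W[m].min(0),W[m].max(0))
E
```

```text
door top near edge L, far R [[0.616 0.29  0.172]
 [0.483 0.31  0.172]]
upper knuckle centre top [[0.649 0.281 0.159]] lower [[0.649 0.282 0.049]]
blank top [[0.603 0.203 0.112]
 [0.47  0.221 0.112]]
post top [[ 0.568 -0.243  0.17 ]] pin tops [[ 0.581 -0.204  0.185]] [[ 0.581 -0.204  0.075]]
side pins [[ 0.58  -0.203  0.185]] [[ 0.58  -0.204  0.075]] post [[ 0.565 -0.247  0.17 ]]
post top pts 148 [ 0.57279663 -0.23700008  0.16993555] [ 0.55276638 -0.2612842   0.16507746] [ 0.59233207 -0.19386807  0.17475654]
c sill 1335 ((0.39217495918273926, -0.2342427372932434), (0.25197306275367737, 0.4019719064235687), 48.8915901184082)
doortop ((0.5501025915145874, 0.29875582456588745), (0.01043272577226162, 0.14117902517318726), 81.14945220947266) 0.17206188652244733
s sill 4232 ((0.4017755687236786, -0.2203141748905182), (0.19640041887760162, 0.4211328327655792), 46.959938049316406)
doortop ((0.5461207032203674, 0.29931211471557617), (0.013893542811274529, 0.13959206640720367), 81.08296203613281) 0.16962649695589685
red [ 0.29793408 -0.03240659  0.0242516 ] [0.38493874 0.08321437 0.16407193]
```

```bash
cat >> h.py <<'E'
def delta(pos,yvec):
    s=robot.read_state(); R=Ro.from_rotvec(s['orientation']).as_matrix()
    y=np.array([*yvec,0.]); y/=np.linalg.norm(y)
    if y@R[:,1]<0: y=-y
    z=np.array([0,0,-1.]); T=np.c_[np.cross(y,z),y,z]
    print('axes x',R[:,0].round(3),'y',R[:,1].round(3)); print('t',s['t'],'pos',s['tool_pos'].round(4),'shift',(R.T@(np.array(pos)-s['tool_pos'])*1000).round(1),'turn',np.degrees(Ro.from_matrix(R.T@T).as_rotvec()).round(2),'F',s['force'].round(1))
E
python3 - <<'E'
from h import *
delta([.548,.2963,.405],[.147,.989])
E
```

```text
axes x [-0.965  0.264  0.   ] y [ 0.264  0.965 -0.002]
t 0.1 pos [0.1581 0.5786 0.4038] shift [-450.6 -169.5   -1. ] turn [-0.1  -0.01 -6.83] F [ 0.5  0.7 -0.2]
```

Emit:
drive_tool(
  moves=[50,-45,-17,0,0,0,0,50,-45,-17,0,0,0,0,50,-45,-17,0,0,0,0,50,-45,-17,0,0,0,0,50,-45,-17,0,0,0,0,50,-45,-17,0,0,0,0,50,-45,-17,0,0,0,0,50,-45,-17,0,0,0,0],
  grip_force=50,
)

```text
t: 0.9
tool_pos: [0.4708, 0.3512, 0.4043]
orientation: [-0.418, -3.113, 0.0]
force: [-0.1, 0.9, 1.2]
opening: 0.0505
gripper_force: 0.0
```

Emit:
drive_tool(
  moves=[50,-45,-17,0,0,0,0,50,-45,-17,0,0,0,-7,50,0,0,0,0,0,0,50,0,0,0,0,0,0],
)

```text
t: 1.3
tool_pos: [0.5482, 0.2951, 0.4038]
orientation: [-0.232, -3.131, 0.001]
force: [-0.4, -0.5, -0.1]
opening: 0.0499
gripper_force: 0.0
```

Run:
```python
from h import *
delta([.548,.2963,.315],[.147,.989])
c=cam('wrist'); save('w1',c['color'])
# fisheye projection of expected points
K=c['mtx']
for n,p in {'grip':[.548,.2963,.172],'topknuckle':[.649,.281,.159],'topend':[.4785,.3065,.172],'topL':[.617,.286,.172]}.items():
    q=c['R']@np.array(p)+c['t']; th=np.arctan2(np.hypot(q[0],q[1]),q[2]); d=q[:2]/np.hypot(*q[:2]); print(n,(K[[0,1],[2,2]]+K[0,0]*th*d).round(1))
```

```text
axes x [-0.989  0.147  0.002] y [ 0.147  0.989 -0.001]
t 1.3 pos [0.5482 0.2951 0.4038] shift [ 0.2  1.2 88.8] turn [-0.04 -0.09 -0.01] F [-0.4 -0.5 -0.1]
grip [321.9 219.8]
topknuckle [321.3 317.7]
topend [321.8 123. ]
topL [321.7 297.7]
```

View pics/w1.png

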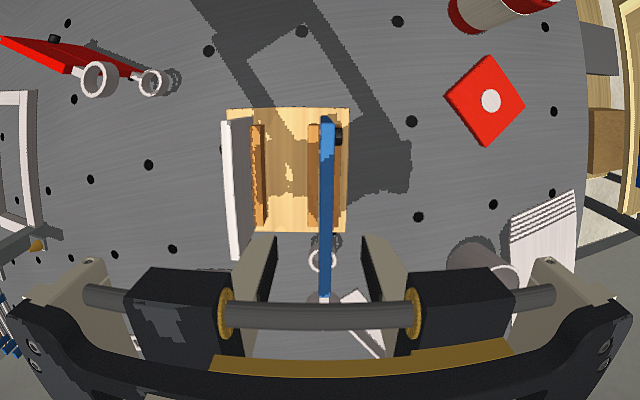

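The wrist view shows the door's top edge between the open fingers, from (326,116) to (324,298), about 2 mm to the +y side. The knob is at (338,135).

Emit:
drive_tool(
  moves=[50,0,2,30,0,0,0,50,0,0,30,0,0,0,50,0,0,30,0,0,0,30,0,0,0,0,0,0,0,0,0,0,0,0,0,0,0,0,0,0,0,0,0,0,0,0,0,0,0,0,0,0,0,0,0,0],
  grip_force=50,
)

```text
t: 2.15
tool_pos: [0.5481, 0.2984, 0.3166]
orientation: [0.227, 3.131, 0.002]
force: [0.7, 1.5, 0.9]
opening: 0.0149
gripper_force: 0.0
```

Emit:
drive_tool(
  moves=[0,0,0,0,0,0,0,0,0,0,0,0,0,0,0,0,0,0,0,0,0],
)

```text
t: 2.45
tool_pos: [0.5481, 0.2984, 0.3161]
orientation: [0.227, 3.132, 0.002]
force: [0.0, 2.6, 5.7]
opening: 0.0098
gripper_force: 50.0
```

Emit:
drive_tool(
  moves=[0,0,0,-10,0,0,0,0,0,0,-20,0,0,0,0,0,0,-20,0,0,0,0,0,0,-30,0,0,0,0,0,0,-35,0,0,0,0,0,0,-35,0,0,0,0,0,0,-35,0,0,0,0,0,0,-15,0,0,0],
)

```text
t: 3.25
tool_pos: [0.5477, 0.2979, 0.5184]
orientation: [0.227, 3.13, 0.002]
force: [0.9, -0.2, -4.7]
opening: 0.0098
gripper_force: 50.0
```

Run:
```python
from h import *
# hinge (.5805,-.2035); target panel dir yaw: door x yaw -28.6 deg -> grip = axis -102mm*dx ; staging 120 mm out along frame +y
a=np.radians(-28.6); dx=np.array([np.cos(a),np.sin(a)]); fy=np.array([.32,.947])
g=np.array([.5805,-.2035])-.102*dx; print(g,g+.15*fy)
delta([*(g+.15*fy),.51],[-dx[1],dx[0]])
c=cam('scene'); s=cam('side'); save('lift',np.hstack([c['color'][100:350,150:550],s['color'][50:300,100:500]]))
```

```text
[ 0.49094574 -0.15467343] [ 0.53894574 -0.01262343]
axes x [-0.99   0.144 -0.003] y [0.144 0.99  0.001]
t 3.25 pos [0.5477 0.2979 0.5184] shift [ -36.2 -308.5    8.1] turn [ 0.12  0.16 20.3 ] F [ 0.9 -0.2 -4.7]
```

View pics/lift.png

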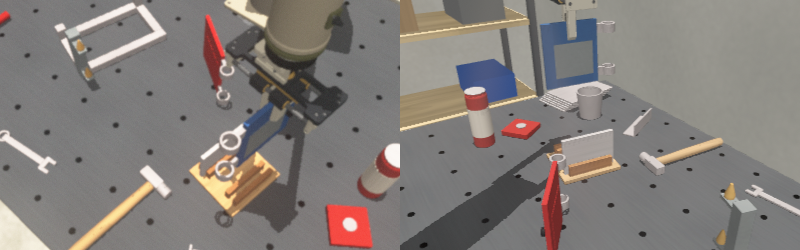

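The door is lifted clear and the aluminium panel is still in its slot. Now I carry it to the frame's free side.

Emit:
drive_tool(
  moves=[0,0,-20,0,0,0,0,0,-6,-40,0,0,0,0,0,-6,-44,0,0,0,0,0,-6,-44,0,0,0,0,0,-6,-44,0,0,0,0,0,-6,-44,0,0,0,0,0,-6,-40,0,0,0,0,0,0,-32,0,0,0,0],
)

```text
t: 4.15
tool_pos: [0.5386, -0.0143, 0.5111]
orientation: [-0.229, -3.128, 0.001]
force: [-0.3, 0.1, -5.7]
opening: 0.01
gripper_force: 50.0
```

Emit:
drive_tool(
  moves=[0,0,0,0,0,0,5,0,0,0,0,0,0,5,0,0,0,0,0,0,5,0,0,0,0,0,0,5,0,0,0,30,0,0,0,0,0,0,40,0,0,0,0,0,0,40,0,0,0,0,0,0,0,0,0,0],
)

```text
t: 4.95
tool_pos: [0.536, -0.0116, 0.3945]
orientation: [-0.764, -3.03, 0.004]
force: [-1.8, 1.3, -6.5]
opening: 0.0095
gripper_force: 50.0
```

Run:
```python
from h import *
a=np.radians(-28.6); dx=np.array([np.cos(a),np.sin(a)]); fy=np.array([.32,.947])
g=np.array([.5805,-.2035])-.102*dx
delta([*(g+.15*fy),.41],[-dx[1],dx[0]])
c=cam('scene'); s=cam('side')
A=cv2.resize(c['color'][80:280,150:350],(400,400),interpolation=cv2.INTER_CUBIC); B=cv2.resize(s['color'][120:320,290:490],(400,400),interpolation=cv2.INTER_CUBIC)
save('near',np.hstack([A,B]))
```

```text
axes x [-0.88   0.474  0.016] y [ 0.474  0.881 -0.006]
t 4.95 pos [ 0.536  -0.0116  0.3945] shift [ -2.8   0.3 -15.5] turn [-0.37 -0.9   0.31] F [-1.8  1.3 -6.5]
```

View pics/near.png

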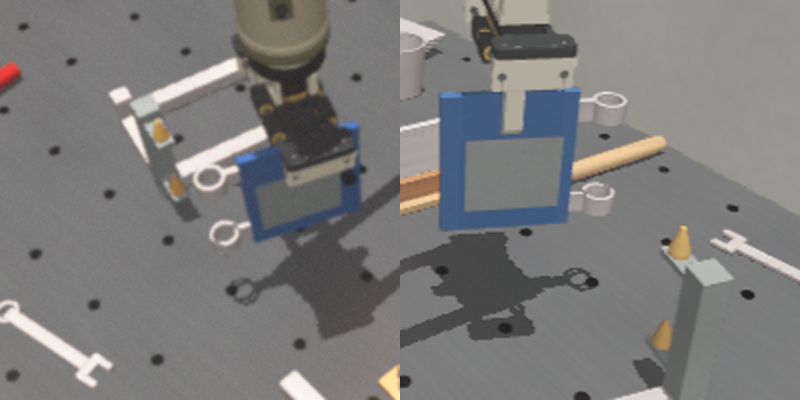

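Run:
```python
from h import *
st=robot.read_state(); z0=st['tool_pos'][2]-.289; print('z0',z0)
c=dict(np.load('scene.npz')); s=dict(np.load('side.npz'))
f=lambda u,v:(150+u/2-.25,80+v/2-.25); k=lambda u,v:(290+(u-400)/2-.25,120+v/2-.25)
print(plane_px(c,f(209,179),z0+.132),plane_px(c,f(226,234),z0+.022)); print(plane_px(s,k(611,107),z0+.132),plane_px(s,k(599,189),z0+.022))
print('model',st['tool_pos'][:2]+.102*np.array([np.cos(np.radians(-28.3)),np.sin(np.radians(-28.3))]))
for n,d,P in [('c',c,f(209,179)),('s',s,k(611,107))]:
  W=pts(d); u,v=map(int,P); w=W[v-12:v+13,u-14:u+15].reshape(-1,3); w=w[(w[:,2]>z0+.122)&(w[:,2]<z0+.145)]; hh=w[w[:,0]>np.nanmax(w[:,0])-.036]; print(n,len(w),np.nanmin(hh,0),np.nanmax(hh,0))
W=pts(c); C=c['color'].astype(int); B=W[(C[...,2]>C[...,0]+60)&(W[...,0]>.4)&(W[...,0]<.65)&(abs(W[...,1])<.12)&(W[...,2]>.05)]
zt=np.nanmax(B[:,2]); print('door blue z',np.nanpercentile(B[:,2],[1,99]))
q=B-B.mean(0); print(np.linalg.svd(q,full_matrices=False)[2][2])
```

```text
z0 0.11373356912743371
[[ 0.6305127  -0.05188729  0.24573357]] [[ 0.62603393 -0.05124489  0.13573357]]
[[ 0.6040147  -0.08172333  0.24573357]] [[ 0.619019   -0.06510066  0.13573357]]
model [ 0.62803153 -0.06016328]
c 69 [ 0.60386515 -0.07677521  0.23580848] [ 0.6397159  -0.04301226  0.23899411]
s 117 [ 0.60415591 -0.07800461  0.23583873] [ 0.64009785 -0.04248803  0.24130393]
door blue z [0.24596695 0.28453489]
[ 0.35756276  0.68802138 -0.6314867 ]
```

Emit:
drive_tool(
  moves=[0,0,0,0,0,0,0,0,0,0,0,0,0,0],
)

```text
t: 5.25
tool_pos: [0.5397, -0.0119, 0.4075]
orientation: [0.767, 3.042, 0.001]
force: [0.3, -0.4, -4.9]
opening: 0.0096
gripper_force: 50.0
```

```bash
cat > m.py <<'E'
from h import *
st=robot.read_state(); c=cam('scene'); s=cam('side'); z0=st['tool_pos'][2]-.289
yaw=Ro.from_rotvec(st['orientation']).as_matrix(); e=st['tool_pos'][:2]-.102*yaw[:2,0]/np.hypot(*yaw[:2,0])
for n,d in [('c',c),('s',s)]:
  for dz in (.132,.022):
    w=pts(d).reshape(-1,3); col=d['color'].reshape(-1,3).astype(int)
    m=(abs(w[:,2]-z0-dz)<.005)&(np.hypot(*(w[:,:2]-e).T)<.026)&(np.ptp(col,axis=1)<35); w=w[m]
    ang=w[:,:2]@-yaw[:2,0]; w=w[ang>ang.max()-.035]
    if len(w)>5:
      from scipy.optimize import least_squares
      r=least_squares(lambda p:np.hypot(*(w[:,:2]-p).T)-.0155,e,loss='soft_l1',f_scale=.002)
      print(n,dz,len(w),r.x.round(4),w[:,2].mean().round(4))
print('model',e.round(4),'z0',z0.round(4),'v',abs(st['dq']).max().round(3))
H=np.array([.5805,-.2035]); print('to axis, tool mm',(yaw[:2,:2].T@(H-e)*1000).round(1)); delta(st['tool_pos'],yaw[:2,1])
E
python3 m.py
```

```text
c 0.132 115 [ 0.6318 -0.0605] 0.2497
c 0.022 91 [ 0.6322 -0.0603] 0.1401
s 0.132 97 [ 0.6268 -0.0617] 0.2483
s 0.022 90 [ 0.6268 -0.0616] 0.1385
model [ 0.6295 -0.0603] z0 0.1185 v 0.004
to axis, tool mm [ -24.7 -149.3]
axes x [-0.881  0.474 -0.003] y [0.474 0.881 0.001]
t 5.35 pos [ 0.5395 -0.0119  0.4069] shift [-0.2  0.1 -0.6] turn [0.07 0.18 0.01] F [-0.5 -0.3 -5. ]
```

Emit:
drive_tool(
  moves=[0,-5,-20,9,0,0,0,0,-5,-30,9,0,0,0,0,-5,-30,0,0,0,0,0,-5,-25,0,0,0,0,0,-5,-20,0,0,0,0,0,0,-15,0,0,0,0,0,0,-9,0,0,0,0,0,0,0,0,0,0,0],
)

```text
t: 6.15
tool_pos: [0.49, -0.1555, 0.3872]
orientation: [0.769, 3.045, -0.0]
force: [-1.3, 1.2, -5.4]
opening: 0.0095
gripper_force: 50.0
```

Emit:
drive_tool(
  moves=[0,0,0,0,0,0,0,0,0,0,0,0,0,0],
)

```text
t: 6.35
tool_pos: [0.4906, -0.1542, 0.3868]
orientation: [0.766, 3.047, 0.001]
force: [0.1, -0.1, -4.9]
opening: 0.0094
gripper_force: 50.0
```

```bash
python3 m.py
python3 - <<'E'
from h import *
c=np.load('scene.npz'); s=np.load('side.npz')
r=lambda i:cv2.resize(i,(400,400),interpolation=cv2.INTER_CUBIC)
save('over',np.hstack([r(c['color'][90:210,180:300]),r(s['color'][180:320,350:490])]))
E
```

```text
c 0.132 92 [ 0.5821 -0.2021] 0.2291
c 0.022 64 [ 0.5822 -0.2026] 0.1189
s 0.132 136 [ 0.5772 -0.2036] 0.228
s 0.022 102 [ 0.5763 -0.2028] 0.118
model [ 0.5805 -0.2024] z0 0.0978 v 0.003
to axis, tool mm [-0.5 -0.9]
axes x [-0.881  0.473  0.   ] y [0.473 0.881 0.   ]
t 6.45 pos [ 0.4906 -0.1542  0.3868] shift [ 0.   0.  -0.1] turn [ 0.01 -0.    0.01] F [-0.4  0.4 -5.1]
```

View pics/over.png

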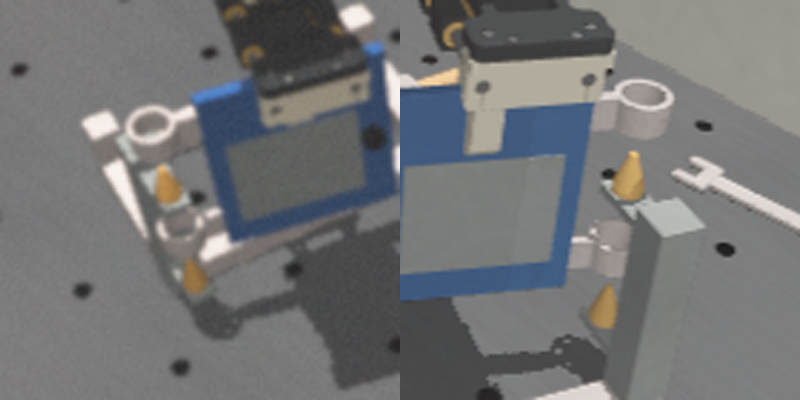

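Both knuckles sit directly above their pins: upper at (150,128) over the pin at (165,185), lower at (182,232) over the pin at (193,275). Lowering.

Emit:
drive_tool(
  moves=[0,0,-1,6,0,0,0,0,0,0,7,0,0,0,0,0,0,7,0,0,0,0,0,0,6,0,0,0,0,0,0,5,0,0,0,0,0,0,5,0,0,0,0,0,0,4,0,0,0,0,0,0,0,0,0,0],
)

```text
t: 7.25
tool_pos: [0.4897, -0.1557, 0.346]
orientation: [-0.767, -3.045, -0.0]
force: [0.2, -0.3, -6.3]
opening: 0.01
gripper_force: 50.0
```

Emit:
drive_tool(
  moves=[0,0,0,3,0,0,0,0,0,0,3,0,0,0,0,0,0,3,0,0,0,0,0,0,0,0,0,0],
)

```text
t: 7.65
tool_pos: [0.4897, -0.1557, 0.3372]
orientation: [-0.767, -3.046, -0.0]
force: [0.3, -0.5, -4.3]
opening: 0.0095
gripper_force: 50.0
```

Emit:
drive_tool(
  moves=[0,0,0,1.5,0,0,0,0,0,0,1.5,0,0,0,0,0,0,0,0,0,0],
)

```text
t: 7.95
tool_pos: [0.4898, -0.1557, 0.3345]
orientation: [-0.768, -3.046, -0.0]
force: [-0.6, -0.3, -4.5]
opening: 0.0097
gripper_force: 50.0
```

```bash
python3 m.py
```

```text
c 0.132 81 [ 0.5817 -0.2042] 0.1767
c 0.022 76 [ 0.582  -0.2044] 0.0668
s 0.132 130 [ 0.5766 -0.2053] 0.1759
s 0.022 97 [ 0.5754 -0.2046] 0.066
model [ 0.5796 -0.2041] z0 0.0455 v 0.004
to axis, tool mm [-0.5  0.9]
axes x [-0.881  0.474  0.   ] y [ 0.474  0.881 -0.   ]
t 8.05 pos [ 0.4899 -0.1558  0.3347] shift [0.  0.  0.2] turn [-0. -0. -0.] F [ 0.1  0.5 -5.4]
```

Emit:
drive_tool(
  moves=[0,0,0,0.8,0,0,0,0,0,0,0.8,0,0,0,0,0,0,0,0,0,0],
)

```text
t: 8.35
tool_pos: [0.4901, -0.1558, 0.334]
orientation: [0.767, 3.045, -0.0]
force: [-4.1, 2.2, 2.1]
opening: 0.0097
gripper_force: 50.0
```

The force shows the door seated, so I release slowly.

Emit:
drive_tool(
  moves=[14,0,0,0,0,0,0,24,0,0,0,0,0,0,40,0,0,0,0,0,0,40,0,0,0,0,0,0,40,0,0,-10,0,0,0,40,0,0,-20,0,0,0,40,0,0,-30,0,0,0,40,0,0,-30,0,0,0],
  grip_force=10,
)

```text
t: 9.15
tool_pos: [0.4897, -0.1557, 0.4246]
orientation: [-0.768, -3.046, -0.0]
force: [0.5, -0.4, 1.2]
opening: 0.0398
gripper_force: 0.0
```

Emit:
drive_tool(
  moves=[40,0,0,-40,0,0,0,40,0,0,-30,0,0,0,40,0,0,0,0,0,0,40,0,0,0,0,0,0,40,0,0,0,0,0,0],
)

```text
t: 9.65
tool_pos: [0.4897, -0.1557, 0.4919]
orientation: [-0.767, -3.045, -0.0]
force: [0.2, 0.1, -0.1]
opening: 0.0399
gripper_force: 0.0
```

Run:
```python
from h import *
c=cam('scene'); s=cam('side'); print(robot.read_state()['force'])
r=lambda i:cv2.resize(i,(400,400),interpolation=cv2.INTER_CUBIC)
save('end',np.hstack([r(c['color'][80:260,170:350]),r(s['color'][150:330,330:510])]))
```

```text
[-0.48949664  0.78002794  1.21960135]
```

View pics/end.png

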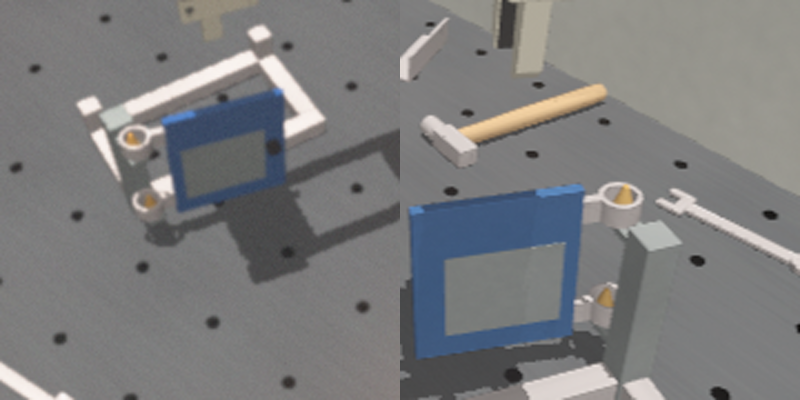

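Both pins show through their knuckles, at (133,137) and (150,200). The door is upright and released, with the gripper clear above it.

```bash
python3 -c "
from plant import robot
print(robot.close_job())"
```

```text
the job is handed in; nothing more can be done
None
```

The blue door hangs released with both knuckles down over their pins, the aluminium panel was left standing in its slot, and the job is handed in at about 10 s; the hand-in call returned no verdict.

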